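# Refit a gas tap's knob and shut the tap

### The arm

A 7-joint arm with a two-finger parallel gripper is mounted at the origin on the work surface. World frame = base frame: x ahead of the robot, y to its left, z up, the work surface at z = 0. Lengths are in mm, angles in rad, forces in N, time in s.
With the tool pointing down it reaches from about 400 to 875 mm from the base axis. Payload 4.4 kg.
Tool frame: the origin (TCP) lies between the finger pads; the fingertips stand 22 mm ahead of it and the grasp point (between the pads) lies 3 mm ahead of it; z points along the fingers, y is the line along which they close (so a half turn about z gives the same grasp; the last joint's range is limited). The gripper opens to 85 mm and grips with 20 to 120 N. Pads are 22 mm wide; open, the fingers measure 114 mm over their backs; the gripper's body (76 mm by 85 mm) begins 54 mm behind the grasp point. The pads swing forward as they close: fully open they stand 13 mm farther back than shut.
Start: joints at [-1.186, 0.628, 0.038, 1.517, -0.027, 0.996, -0.02], TCP at [283.176, 585.089, 253.313] pointing down, gripper open.
Joint ranges: [-3.06, 3.06], [-0.37, 2.12], [-1.25, 1.32], [0.18, 2.47], [-1.1, 4.24], [0.23, 1.98], [-2.94, 2.94]. Speed limits (rad/s): [2.57, 2.57, 3.14, 3.14, 3.14, 3.14, 3.14].

### API

Orientations are given as [roll, pitch, yaw] about the fixed x, y, z axes, in that order (R = Rz(yaw) Ry(pitch) Rx(roll)).
In Python, from cell import ctrl gives the robot as it stands.
- The arm moves only by the tool step_arm, never from a script. Its argument "plan" is a list of rows, each an object of numbers: "dx", "dy", "dz": the shift along the tool's x, y, z scaled (see below); "ax", "ay", "az": the turn, a rotation vector about the tool's x, y, z scaled (see below); "gripper": the opening, from 0 (shut) to 1 (fully open). A call has 1 to 20 rows; each row shifts and turns the commanded pose from where the row before left it, along the tool's axes as they then stand; what a row does not reach is not made up. The controller multiplies each number of a shift by 0.3 m and each number of a turn by 90 degrees. A row lasts 1/8 s, in which the tool goes at most 62.5 mm and 10.7 degrees, less where a joint would pass 70% of its speed; a pose out of reach is approached as far as the arm can. A call with a number of a shift or a turn outside -1 to 1 is refused whole. A call with a gripper value outside its range is refused whole. The fingers move at their own pace and stop on an object; the grip force is fixed at half the most. Time passes only in rows, so rows that do not move let the fingers close. It gives the time, the measured TCP pose, the force, the opening and the grip force at its end, in the units of the state.
- ctrl.read_state(): the state, without advancing time (a new reading comes with each control period).
- ctrl.get_image(name): name is "side" or "top"; returns a dict with "color" (420x560x3 uint8, red, green, blue), "range_z" (420x560 float32, mm along the optical axis (not along the pixel's ray), 0 where there is no reading), "fx", "fy", "cx", "cy" (pixels), "T" (4x4, takes a point from camera to world coordinates). Camera axes: x right, y down, z forward; pixel columns grow to the right and rows downward; lengths in mm; the calibration is good to about 2 mm. A picture is of the moment at which its call begins.
- ctrl.finish_job(): hands the job in; it is judged then, once.
The state is a dict: "clock": time; "qpos": joint angles; "qd": joint speeds; "tau": joint torques, N m; "eef_pos": TCP position; "tool_rot": TCP orientation; "force": force on the tool from outside, world axes, zero at the start; "torque": the same for the moment, N m; "width": finger opening in mm; "gripper_force": force on a finger pad.
Only numpy, scipy, OpenCV 4.12 (cv2) and the standard library are available. Lean on these libraries where they do the work, as an engineer would, in place of code of your own. Each camera call takes 0.05 s, during which the arm holds its last target. There are 200 camera calls.

### The job

One of the four taps on the gas manifold has been left partly open with its knob off. Fit the loose black bar-grip knob on its bare D-shaped spindle: feel gently for the flat, never forcing it, push it fully home until it snaps on, and leave the tap shut, turned clockwise to its stop so that the knob's pointer is at the mark in front. Leave the other three taps as they are set and do not shift the other things on the bench.

Things in the scene. Friction and masses are not known exactly. Their poses are not given: they have to be found in the camera images.
- knob: Loose black bar-grip knob, standing bore down. Origin: centre of its underside, z up. Skirt 40 mm across, 14 mm high; bar grip on top 38 mm long (x), 16 mm thick (y), 14 to 37 mm up. Pointer end (white line, nib) at -x. Bore from below: a D of radius 6.6 mm, flat at x = +2.3 mm (away from the pointer), 19.5 mm deep. About 45 g. Grip the bar's flats, fingertips just above the skirt.
- pointer (a point): Pointer end of the loose knob's bar: on its top, 19 mm from the knob's axis towards the knob's -x, 37 mm above its underside. Axes as the knob's.
- manifold: Gas manifold, fixed: aluminium bar 50 mm (x) by 360 mm (y), top 38 mm above the bench, with four upright taps 90 mm apart along y, a gauge at the +y end, hose barbs at the back (+x). Origin: centre of its underside; its front is -x.
- seat (a point): Centre of the gland of the knobless tap, on its axis, 46 mm above the bench: the knob's underside rests here when home. Axes as the manifold's, z up. Tap shut: a fitted knob's x axis is parallel to this x (pointer to -x, the shut mark). The tap opens anticlockwise seen from above, a quarter turn with hard stops; friction about 0.02 N m. More than 40 N on the tap, pushed or wrenched, forces it.
- spindle_end (a point): End of the bare steel spindle, 18.5 mm above the seat, axes as the seat's (they do not turn with it). Spindle: a D of radius 6 mm (end tapered 2 mm to radius 5), flat 1.8 mm off axis, facing +x when shut. It starts 0.35 to 1.1 rad open: not measured, to be seen or felt. A misaligned knob rests here; turned under up to 5 N it leaves the spindle still. Pressing it here over 15 N harms the end.
- tap_bare: The knobless tap as a whole (scale disc, gland, spindle), fixed on the manifold. Origin: on its axis, 8 mm below the seat; axes as the seat's. Within about 0.09 rad of the flat the knob drops from the spindle's end until its underside is 10 mm above the seat, held by two sprung catches at the spindle's sides; pushing past them takes 5 to 12 N, it snaps in 2 mm above the seat, then rests on it.
- tap_a_pointer (a point): Pointer end (on top of the bar, 19 mm from the axis, 83 mm above the bench) of the knob fitted on another tap, to be left as set; its x axis points from the pointer to the knob's axis.
- tap_b_pointer (a point): The same on another tap, to be left as set.
- tap_c_pointer (a point): The same on another tap, to be left as set.
- trim_knob: Bystander: small round fluted knob of another device, black with a metal disc on top, 24 mm in diameter, 18 mm high, loose on the bench. Origin: centre of the underside.
- hose_fitting: Bystander: brass hose fitting, 22 mm wide, 38 mm high, standing loose on the bench. Origin: centre of the underside.
- vial: Bystander: small amber glass jar with white cap, 28 mm in diameter, 55 mm high, loose on the bench. Origin: centre of the underside.
- spanner: Bystander: steel spanner 150 mm long, lying loose to the right (-y) of the manifold. Origin: below its middle.
- screwdriver: Bystander: screwdriver 170 mm long, lying loose to the left (+y). Origin: below its middle.
Mind the look-alikes: they are no part of the job. Leave any blue look-alike of the knob alone.

How it is judged (in metres and radians):
At the end, for the whole second after the job is handed in: The knob is snapped on the bare tap: its underside within 2 mm of the gland, centred within 2 mm, level within 0.08 rad, its pointer at the shut mark in front (pointer end within 3.5 mm sideways, about 10 degrees), at rest (horizontal distance between knob and seat below 0.002 m and z of knob in the frame of seat between -0.002 and 0.002 m and angle between knob's own z axis and vertical below 0.08 rad and x of pointer in the frame of seat below 0 m and y of pointer in the frame of seat between -0.0035 and 0.0035 m and linear speed of knob below 0.01 m/s); the robot touches nothing.
It fails at once if a knob that is not yet on the flat is forced: more than 15 N on the tap while the knob's underside is over 12 mm above the seat (contact force between knob and tap_bare above 15 N and z of knob in the frame of seat above 0.012 m).
It fails at once if the tap is forced: more than 40 N between the knob and the bare tap or its spindle (contact force between knob and tap_bare above 40 N).
It fails at once if another tap's setting is changed (its pointer moved more than 4 mm) (distance of any of tap_a_pointer, tap_b_pointer, tap_c_pointer from where it was at the start of the episode above 0.004 m).
It fails at once if another thing on the bench is shifted more than 20 mm (distance of any of trim_knob, hose_fitting, vial, spanner, screwdriver from where it was at the start of the episode above 0.02 m).
It also fails if it takes over 72 s, if anything falls off the work surface, if the arm or the gripper's body presses on something with over 40 N, if the wrist force passes 120 N, or if a joint passes its speed limit or range.

## Working session

There is one attempt and no reset: what is moved stays moved. The work goes in short steps, Python scripts to look and compute and a tool call to move; the robot and the scene stay as the last step left them, time stands still between calls to the robot, and variables do not carry over. Pictures are saved under pics/ and viewed, at most 10 in all, crops included, and the job is handed in when it is done.

Besides the shell and the picture viewer there is one more tool, called after "Emit:" as a command line: name --argument value ..., lists and objects as JSON in quotes. step_arm: Moves the arm, as the interface text tells. Shifts and turns lie within -1 to 1; 1 stands for 0.3 m of shift or 90 degrees of turn. Its arguments: {"type":"object","properties":{"plan":{"type":"array"}},"required":["plan"]}

```bash
mkdir -p pics; ls
cat > h.py <<'E'
import numpy as np,cv2
from cell import ctrl
def grab(n,f=None):
    im=ctrl.get_image(n)
    if f: cv2.imwrite('pics/'+f,im['color'][:,:,::-1])
    return im
def cast(im,u,v,z):
    T=np.array(im['T']);d=T[:3,:3]@np.array([(u-im['cx'])/im['fx'],(v-im['cy'])/im['fy'],1.]);o=T[:3,3]
    return o+d*(z-o[2])/d[2]
def cloud(im):
    h,w=im['range_z'].shape;v,u=np.mgrid[:h,:w];z=im['range_z']
    P=np.stack([(u-im['cx'])/im['fx']*z,(v-im['cy'])/im['fy']*z,z],-1)
    T=np.array(im['T']);P=P@T[:3,:3].T+T[:3,3];P[z==0]=np.nan
    return P
def proj(im,p):
    T=np.array(im['T']);c=T[:3,:3].T@(np.array(p)-T[:3,3])
    return im['fx']*c[0]/c[2]+im['cx'],im['fy']*c[1]/c[2]+im['cy']
E
python3 - <<'E'
from h import *
import pickle
a=grab('top','top0.png');b=grab('side','side0.png')
pickle.dump((a,b),open('im0.pkl','wb'))
for i in (a,b): print(np.round(i['T'],3).tolist(),i['fx'])
s=ctrl.read_state();print(s['eef_pos'],s['tool_rot'],s['width'],s['force'])
E
```

```text
pics
[[0.003, -0.996, 0.092, 399.357], [-1.0, -0.004, -0.008, 4.476], [0.009, -0.092, -0.996, 1217.513], [0.0, 0.0, 0.0, 1.0]] 459.06302933186697
[[-0.727, -0.411, 0.55, -83.429], [-0.687, 0.443, -0.577, 616.48], [-0.006, -0.797, -0.604, 722.471], [0.0, 0.0, 0.0, 1.0]] 491.3987629848405
[282.95249672 584.60092092 252.49159125] [-3.13989018e+00  4.18536067e-05  2.69078243e+00] 85.38353518804212 [-0.4762138   0.18427812 -0.56454224]
```

View pics/top0.png

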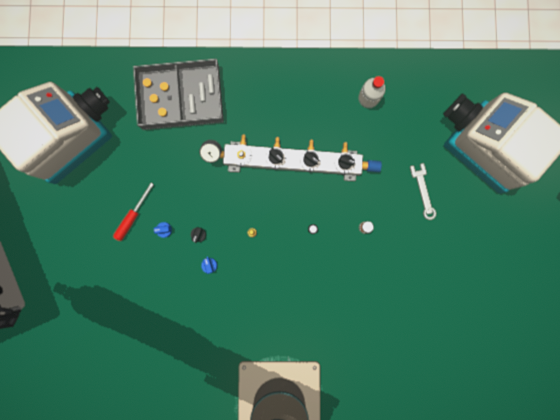

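View pics/side0.png

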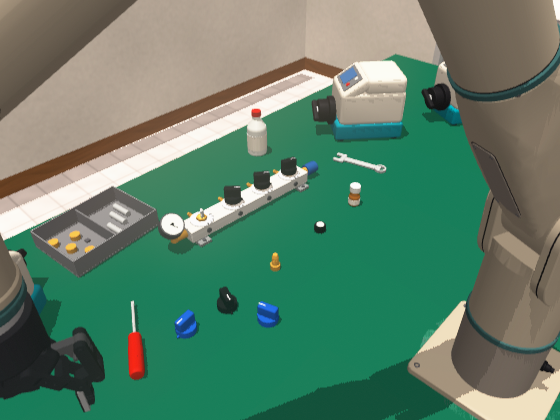

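The top view shows the bare tap at about (241,155), next to the gauge, and the loose black knob at about (198,235) with blue look-alikes at (163,230) and (209,266). In the side view the tap is at (202,217) and the knob at (227,300). I'll zoom in on these.

Run:
```python
from h import *
import pickle
a,b=pickle.load(open('im0.pkl','rb'))
def crop(i,u,v,r,s):
    return cv2.resize(i['color'][v-r:v+r,u-r:u+r,::-1],(s,s),interpolation=cv2.INTER_CUBIC)
cv2.imwrite('pics/c0.png',np.vstack([np.hstack([crop(a,198,235,18,300),crop(a,241,155,18,300)]),np.hstack([crop(b,227,300,20,300),crop(b,202,217,20,300)])]))
Pa=cloud(a);Pb=cloud(b)
# knob: black pixels near
hsv=cv2.cvtColor(a['color'],cv2.COLOR_RGB2HSV)
for nm,i,P,(u,v) in (('top',a,Pa,(198,235)),('side',b,Pb,(227,300))):
    Q=P[v-20:v+20,u-20:u+20].reshape(-1,3);Q=Q[np.isfinite(Q[:,2])]
    m=Q[Q[:,2]>30];n=Q[(Q[:,2]>5)]
    print(nm,'knob high',len(m),m.mean(0),m[:,2].max(),'all',n.mean(0),n.min(0),n.max(0))
    if len(m)>3:
        w,V=np.linalg.eigh(np.cov(m[:,:2].T));print(w,V[:,1])
for nm,P,(u,v) in (('top',Pa,(241,155)),('side',Pb,(202,217))):
    Q=P[v-14:v+14,u-14:u+14].reshape(-1,3);Q=Q[np.isfinite(Q[:,2])];m=Q[Q[:,2]>52]
    print(nm,'spindle',np.round(m,1).tolist()[:25], m.mean(0))
# manifold direction: bright bar pixels top
Q=Pa[135:185,220:370].reshape(-1,3); C=a['color'][135:185,220:370].reshape(-1,3)
M=((Pa[...,2]>28)&(Pa[...,2]<44)&(a['color'].min(2)>150)).astype(np.uint8);M[:130]=0;M[190:]=0;M[:,:222]=0;M[:,370:]=0
c=max(cv2.findContours(M,0,1)[0],key=cv2.contourArea);r=cv2.boxPoints(cv2.minAreaRect(c));print('bar',[np.round(cast(a,*p,38),1).tolist() for p in r])
# black knobs on others
for u,v in ((277,156),(311,159),(346,162)):
    Q=Pa[v-12:v+12,u-12:u+12].reshape(-1,3);m=Q[Q[:,2]>72];print(m.mean(0),len(m))
```

```text
top knob high 93 [427.74405267 212.09283194  37.56439352] 42.73870820752336 all [427.88750794 209.86997023  22.98537266] [375.74272057 162.7237619    5.02670718] [478.26461258 266.21001212  42.73870821]
[ 21.54119632 117.75434662] [-0.94635246  0.32313623]
side knob high 152 [425.11286158 217.01605462  36.70709126] 40.2268994475686 all [423.19398725 219.80165693  23.85739854] [406.11560737 196.09143217   5.00325765] [493.08778445 235.0378136   40.22689945]
[ 22.24131646 135.35889861] [-0.9506018   0.31041298]
top spindle [[638.8, 98.3, 61.1], [637.8, 95.3, 65.7], [635.6, 100.5, 64.1], [636.0, 98.1, 62.1], [635.8, 95.5, 62.9], [632.8, 100.4, 65.0], [633.6, 98.2, 61.0], [632.5, 95.2, 66.8], [634.8, 93.6, 55.1], [630.1, 102.9, 65.5], [630.1, 100.3, 65.7], [630.3, 97.9, 64.4], [631.0, 95.6, 61.3], [630.2, 106.6, 52.2], [628.6, 103.3, 60.0], [629.6, 101.2, 55.1], [628.9, 98.3, 58.6], [630.2, 96.3, 52.1], [621.8, 98.6, 55.0]] [632.02581397  98.75025458  60.71395946]
side spindle [[636.1, 100.7, 67.2], [634.5, 99.2, 67.2], [633.7, 97.1, 66.5], [635.4, 101.6, 65.3], [629.3, 103.2, 69.3], [630.5, 99.7, 66.8], [633.8, 103.0, 64.1], [632.4, 101.3, 63.9], [632.0, 99.0, 62.8], [631.1, 96.9, 62.1], [629.4, 106.5, 65.6], [628.6, 104.4, 64.8], [630.6, 100.3, 61.4], [629.0, 98.7, 61.4], [632.1, 104.9, 60.5], [627.1, 105.8, 63.6], [631.3, 100.1, 58.2], [628.1, 99.7, 59.7], [634.9, 103.2, 55.3], [630.6, 103.6, 57.7], [628.4, 102.5, 58.3], [629.9, 98.8, 55.4], [632.3, 105.4, 55.0], [629.3, 104.9, 56.4], [628.3, 102.9, 55.8]] [630.944631   101.82085546  60.84300519]
bar [[611.2, 146.2, 38.0], [665.6, 142.8, 38.0], [639.0, -216.8, 38.0], [584.7, -211.9, 38.0]]
[627.25378511   9.98817078  82.33384407] 107
[620.66865883 -79.43321698  82.80255948] 104
[ 613.96063544 -168.82972205   82.61530336] 106
```

View pics/c0.png

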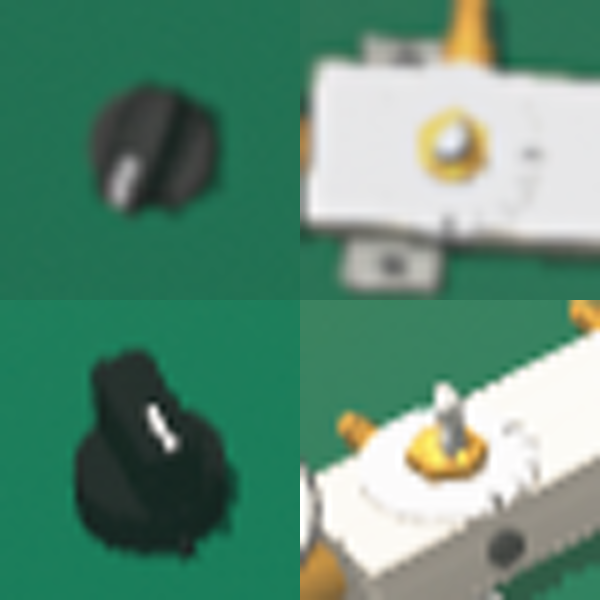

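The knob's pointer (white line) faces −x with a little +y, so its yaw is about −0.3. The bare tap's gland is centred at crop (453,145) in the top view. I'll triangulate both and work out the approach.

```bash
cat >> h.py <<'E'
def tri(a,pa,b,pb):
    A=[];B=[];ds=[]
    for im,(u,v) in ((a,pa),(b,pb)):
        T=np.array(im['T']);d=T[:3,:3]@np.array([(u-im['cx'])/im['fx'],(v-im['cy'])/im['fy'],1.]);d/=np.linalg.norm(d)
        M=np.eye(3)-np.outer(d,d);A.append(M);B.append(M@T[:3,3]);ds.append((T[:3,3],d))
    X=np.linalg.solve(sum(A),sum(B));return X,[np.linalg.norm((np.eye(3)-np.outer(d,d))@(X-o)) for o,d in ds]
def togo(x,y,z,yaw,from_=None):
    s=ctrl.read_state();p=s['eef_pos'];r=s['tool_rot'];c,sn=np.cos(r[2]),np.sin(r[2])
    d=np.array([x,y,z])-p;dy=(yaw-r[2]+np.pi/2)%np.pi-np.pi/2
    t=np.array([c*d[0]+sn*d[1],sn*d[0]-c*d[1],-d[2]])
    print('now',np.round(p,2),np.round(r,4),'w',round(s['width'],2),'F',np.round(s['force'],2),'T',np.round(s['torque'],3),'t',s['clock'],'q7',round(s['qpos'][6],2))
    print('units dxyz',np.round(t/300,4),'az',round(-dy/(np.pi/2),4))
E
python3 - <<'E'
from h import *
import pickle
a,b=pickle.load(open('im0.pkl','rb'))
k=lambda i,u,v,r,s,x,y:(u-r+(x+.5)*2*r/s-.5,v-r+(y+.5)*2*r/s-.5)
for z in(8,14):print('knob skirt',cast(a,*k(a,198,235,18,300,155,147),z))
print('side skirt z10',cast(b,*k(b,227,300,20,300,152,485),10))
print('gland top',cast(a,*k(a,241,155,18,300,153,145),46),'side',cast(b,*k(b,202,217,20,300,146,450),46))
print(tri(a,k(a,241,155,18,300,153,145),b,k(b,202,217,20,300,146,450)))
print('white line',[cast(a,*k(a,198,235,18,300,*p),37) for p in ((122,207),(133,158))])
print('side white',[cast(b,*k(b,227,300,20,300,*p),37) for p in ((172,447),(150,406))])
togo(426,214.5,130,2.83)
E
```

```text
knob skirt [427.57085657 212.49313826   8.        ]
knob skirt [427.43089602 211.46123207  14.        ]
side skirt z10 [355.51351375 280.22632417  10.        ]
gland top [634.13380347  99.60241612  46.        ] side [531.48540929 187.70630274  46.        ]
(array([656.80139634, 106.60695987, -86.72205745]), [np.float64(5.342033790864411), np.float64(5.342033790864475)])
white line [array([408.47924321, 217.26066275,  37.        ]), array([423.49852151, 214.19155386,  37.        ])]
side white [array([343.36903596, 282.74603353,  37.        ]), array([355.6665928, 278.3576091,  37.       ])]
now [282.95 584.6  252.49] [-3.1399  0.      2.6908] w 85.38 F [-0.48  0.18 -0.56] T [-0.045 -0.066 -0.011] t 0.1 q7 -0.02
units dxyz [-0.9667 -0.9027  0.4083] az -0.0886
```

Emit:
step_arm --plan '[{"dx": -0.12, "dy": -0.113, "dz": 0.05, "gripper": 0.6}, {"dx": -0.12, "dy": -0.113, "dz": 0.05, "gripper": 0.6}, {"dx": -0.12, "dy": -0.113, "dz": 0.05, "gripper": 0.6}, {"dx": -0.12, "dy": -0.113, "dz": 0.05, "gripper": 0.6}, {"dx": -0.12, "dy": -0.113, "dz": 0.05, "gripper": 0.6}, {"dx": -0.12, "dy": -0.113, "dz": 0.05, "gripper": 0.6}, {"dx": -0.12, "dy": -0.113, "dz": 0.05, "gripper": 0.6}, {"dx": -0.12, "dy": -0.113, "dz": 0.05, "gripper": 0.6}, {"az": -0.06, "gripper": 0.6}, {"az": -0.06, "gripper": 0.6}, {"gripper": 0.6}]'

```text
invalid input
```

Run:
```python
from h import *
import pickle
a,b=pickle.load(open('im0.pkl','rb'))
k=lambda i,u,v,r,s,x,y:(u-r+(x+.5)*2*r/s-.5,v-r+(y+.5)*2*r/s-.5)
print('gland top',cast(a,*k(a,241,155,18,300,153,145),46),'side',cast(b,*k(b,202,217,20,300,146,150),46))
print('side white',[cast(b,*k(b,227,300,20,300,*p),37) for p in ((172,147),(150,106))])
togo(426.5,213,39,2.89)
```

```text
gland top [634.13380347  99.60241612  46.        ] side [633.06084308 102.94082581  46.        ]
side white [array([410.88729463, 220.94690321,  37.        ]), array([425.07219716, 215.4320941 ,  37.        ])]
now [282.95 584.6  252.49] [-3.1399  0.      2.6908] w 85.38 F [-0.48  0.18 -0.56] T [-0.045 -0.066 -0.011] t 0.1 q7 -0.02
units dxyz [-0.9704 -0.9064  0.7116] az -0.1268
```

Emit:
step_arm --plan '[{"dx": -0.12, "dy": -0.113, "dz": 0.05, "ax": 0, "ay": 0, "az": 0, "gripper": 0.6}, {"dx": -0.12, "dy": -0.113, "dz": 0.05, "ax": 0, "ay": 0, "az": 0, "gripper": 0.6}, {"dx": -0.12, "dy": -0.113, "dz": 0.05, "ax": 0, "ay": 0, "az": 0, "gripper": 0.6}, {"dx": -0.12, "dy": -0.113, "dz": 0.05, "ax": 0, "ay": 0, "az": 0, "gripper": 0.6}, {"dx": -0.12, "dy": -0.113, "dz": 0.05, "ax": 0, "ay": 0, "az": 0, "gripper": 0.6}, {"dx": -0.12, "dy": -0.113, "dz": 0.05, "ax": 0, "ay": 0, "az": 0, "gripper": 0.6}, {"dx": -0.12, "dy": -0.113, "dz": 0.05, "ax": 0, "ay": 0, "az": 0, "gripper": 0.6}, {"dx": -0.12, "dy": -0.113, "dz": 0.05, "ax": 0, "ay": 0, "az": 0, "gripper": 0.6}, {"dx": 0, "dy": 0, "dz": 0, "ax": 0, "ay": 0, "az": -0.055, "gripper": 0.6}, {"dx": 0, "dy": 0, "dz": 0, "ax": 0, "ay": 0, "az": -0.05, "gripper": 0.6}, {"dx": 0, "dy": 0, "dz": 0, "ax": 0, "ay": 0, "az": 0, "gripper": 0.6}]'

```text
clock: 1.48
eef_pos: [424.2, 215.3, 133.1]
tool_rot: [-3.141, -0.001, 2.855]
force: [0.3, 0.3, -0.3]
width: 51.5
gripper_force: 0.0
```

Run:
```python
from h import *
togo(427,214,39,2.857)
a=grab('top');b=grab('side')
f=lambda i,u,v,r:cv2.resize(i['color'][v-r:v+r,u-r:u+r,::-1],(400,400),interpolation=cv2.INTER_CUBIC)
cv2.imwrite('pics/c1.png',np.hstack([f(a,198,235,40),f(b,227,285,40)]))
```

```text
now [424.17 215.27 133.1 ] [-3.1414e+00 -6.0000e-04  2.8545e+00] w 51.47 F [ 0.31  0.31 -0.34] T [-0.009  0.005 -0.021] t 1.475 q7 0.69
units dxyz [-0.0103 -0.0014  0.3137] az -0.0016
```

View pics/c1.png

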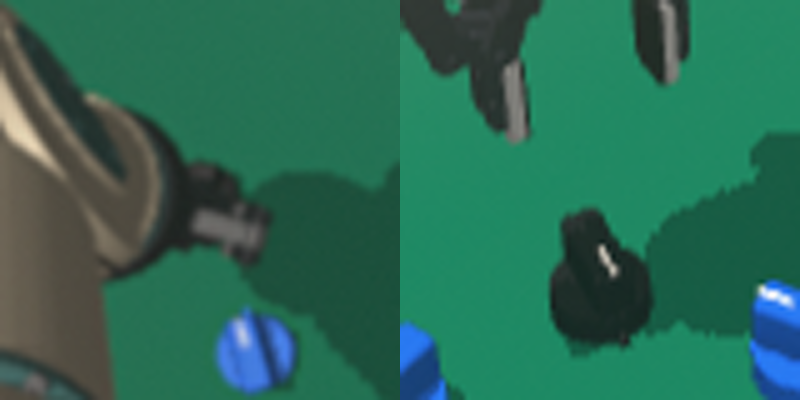

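The fingers sit either side of the knob, at side-crop (510,100) and (670,60), with the knob at (600,270). I'll go down and grip.

Emit:
step_arm --plan '[{"dx": -0.01, "dy": 0, "dz": 0.1, "ax": 0, "ay": 0, "az": 0, "gripper": 0.6}, {"dx": 0, "dy": 0, "dz": 0.1, "ax": 0, "ay": 0, "az": 0, "gripper": 0.5}, {"dx": 0, "dy": 0, "dz": 0.08, "ax": 0, "ay": 0, "az": 0, "gripper": 0.5}, {"dx": 0, "dy": 0, "dz": 0.032, "ax": 0, "ay": 0, "az": 0, "gripper": 0.5}, {"dx": 0, "dy": 0, "dz": 0, "ax": 0, "ay": 0, "az": 0, "gripper": 0.4}, {"dx": 0, "dy": 0, "dz": 0, "ax": 0, "ay": 0, "az": 0, "gripper": 0.3}, {"dx": 0, "dy": 0, "dz": 0, "ax": 0, "ay": 0, "az": 0, "gripper": 0.2}, {"dx": 0, "dy": 0, "dz": 0, "ax": 0, "ay": 0, "az": 0, "gripper": 0.1}, {"dx": 0, "dy": 0, "dz": 0, "ax": 0, "ay": 0, "az": 0, "gripper": 0}, {"dx": 0, "dy": 0, "dz": 0, "ax": 0, "ay": 0, "az": 0, "gripper": 0}, {"dx": 0, "dy": 0, "dz": 0, "ax": 0, "ay": 0, "az": 0, "gripper": 0}, {"dx": 0, "dy": 0, "dz": 0, "ax": 0, "ay": 0, "az": 0, "gripper": 0}]'

```text
clock: 3.08
eef_pos: [427.6, 214.9, 40.7]
tool_rot: [3.14, 0.001, 2.856]
force: [-0.1, 0.5, 6.1]
width: 14.7
gripper_force: 59.0
```

Emit:
step_arm --plan '[{"dx": 0, "dy": 0, "dz": -0.05, "ax": 0, "ay": 0, "az": 0, "gripper": 0}, {"dx": 0, "dy": 0, "dz": -0.1, "ax": 0, "ay": 0, "az": 0, "gripper": 0}, {"dx": 0, "dy": 0, "dz": -0.1, "ax": 0, "ay": 0, "az": 0, "gripper": 0}, {"dx": 0, "dy": 0, "dz": -0.115, "ax": 0, "ay": 0, "az": 0, "gripper": 0}, {"dx": -0.128, "dy": -0.0285, "dz": 0, "ax": 0, "ay": 0, "az": 0, "gripper": 0}, {"dx": -0.128, "dy": -0.0285, "dz": 0, "ax": 0, "ay": 0, "az": 0, "gripper": 0}, {"dx": -0.128, "dy": -0.0285, "dz": 0, "ax": 0, "ay": 0, "az": 0, "gripper": 0}, {"dx": -0.128, "dy": -0.0285, "dz": 0, "ax": 0, "ay": 0, "az": 0, "gripper": 0}, {"dx": -0.128, "dy": -0.0285, "dz": 0, "ax": 0, "ay": 0, "az": 0, "gripper": 0}, {"dx": -0.128, "dy": -0.0285, "dz": 0, "ax": 0, "ay": 0, "az": 0, "gripper": 0}, {"dx": 0, "dy": 0, "dz": 0, "ax": 0, "ay": 0, "az": -0.1, "gripper": 0}, {"dx": 0, "dy": 0, "dz": 0, "ax": 0, "ay": 0, "az": -0.1, "gripper": 0}, {"dx": 0, "dy": 0, "dz": 0, "ax": 0, "ay": 0, "az": -0.1, "gripper": 0}, {"dx": 0, "dy": 0, "dz": 0, "ax": 0, "ay": 0, "az": 0, "gripper": 0}]'

```text
clock: 4.82
eef_pos: [633.6, 100.1, 150.1]
tool_rot: [3.141, 0.0, -2.958]
force: [0.1, -0.0, -0.8]
width: 14.6
gripper_force: 58.6
```

Run:
```python
from h import *
togo(633.5,101,112,3.4)
a=grab('top');b=grab('side')
f=lambda i,u,v,r:cv2.resize(i['color'][v-r:v+r,u-r:u+r,::-1],(400,400),interpolation=cv2.INTER_CUBIC)
cv2.imwrite('pics/c2.png',np.hstack([f(a,241,155,25),f(b,202,200,30)]))
```

```text
now [633.58 100.09 150.05] [ 3.1414e+00  3.0000e-04 -2.9583e+00] w 14.58 F [ 0.15 -0.01 -0.76] T [0.073 0.016 0.006] t 4.825 q7 1.36
units dxyz [-0.0003  0.003   0.1268] az -0.0478
```

View pics/c2.png

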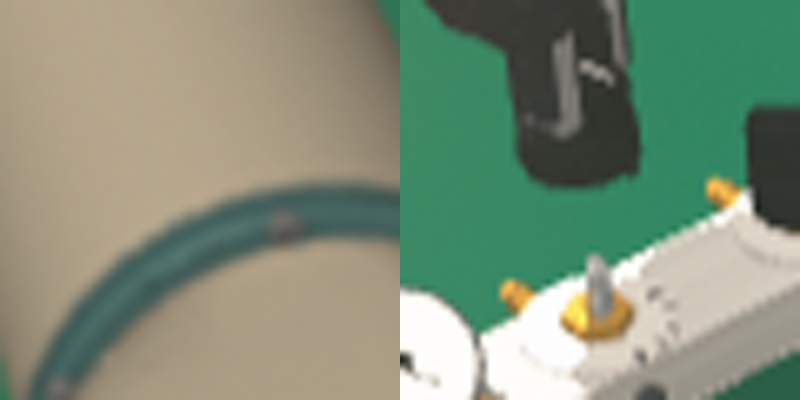

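The knob is held cleanly. In the side crop the skirt spans u 516–638 and the spindle is at (598,280). I'll go down to just above the spindle end and measure the lateral offset there.

Emit:
step_arm --plan '[{"dx": 0, "dy": 0, "dz": 0.06, "ax": 0, "ay": 0, "az": 0, "gripper": 0}, {"dx": 0, "dy": 0, "dz": 0.055, "ax": 0, "ay": 0, "az": 0, "gripper": 0}, {"dx": 0, "dy": 0, "dz": 0, "ax": 0, "ay": 0, "az": -0.04, "gripper": 0}, {"dx": 0, "dy": 0, "dz": 0, "ax": 0, "ay": 0, "az": 0, "gripper": 0}]'

```text
clock: 5.42
eef_pos: [632.9, 100.4, 113.1]
tool_rot: [3.141, -0.002, -2.894]
force: [-0.9, -0.9, -1.4]
width: 14.7
gripper_force: 58.6
```

Run:
```python
from h import *
import pickle
togo(633.5,101,112,3.4)
b=grab('side');pickle.dump(b,open('b3.pkl','wb'))
f=lambda i,u,v,r:cv2.resize(i['color'][v-r:v+r,u-r:u+r,::-1],(600,600),interpolation=cv2.INTER_CUBIC)
cv2.imwrite('pics/c3.png',f(b,202,207,20))
```

```text
now [632.95 100.4  113.08] [ 3.1413e+00 -2.2000e-03 -2.8942e+00] w 14.75 F [-0.9  -0.86 -1.4 ] T [-0.041  0.003 -0.035] t 5.425 q7 1.4
units dxyz [-0.0023  0.0015  0.0036] az -0.007
```

View pics/c3.png

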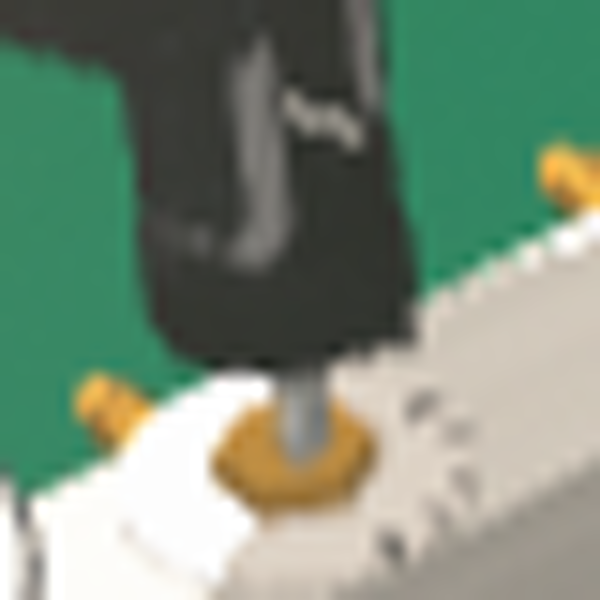

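The side crop shows the skirt's left edge at u≈150 and its bottom rim at v≈372. The gland spans u 213–376. The visible spindle is only u 283–328, cut on the left, so the flat faces image-left and the tap is about 0.8 rad open. Next I'll compute the offsets.

Run:
```python
from h import *
import pickle
b=pickle.load(open('b3.pkl','rb'))
P=lambda x,y:((x+.5)/15-.5+182,(y+.5)/15-.5+187)
inv=lambda u,v:((u+.5-182)*15-.5,(v+.5-187)*15-.5)
g=cast(b,*P(294,455),46);print('gland ctr',g,'spindle foot near pt',cast(b,*P(305,464),46))
c=np.array([632.95,100.4]);z0=113.08-40.7
t=np.linspace(0,2*np.pi,200)
def rim(c,z,r=20):
    q=np.array([inv(*proj(b,(c[0]+r*np.cos(x),c[1]+r*np.sin(x),z))) for x in t]);return q
for z in(z0,z0+12):
    q=rim(c,z);print('pred rim z',z,'umin',q[q[:,0].argmin()],'umax',q[q[:,0].argmax()],'vmax',q[q[:,1].argmax()])
for gc in ((633.5,101),(634.1,99.6),(633.1,102.9)):
  print(gc,'pred gland',inv(*proj(b,(*gc,46))))
# measured edges, dark mask
C=b['color'].astype(int);V=C.max(2)
for v in range(203,213):print(v,(v+.5-187)*15-.5,[int(x) for x in V[v,188:214]])
Q=cloud(b)[205:212,195:207].reshape(-1,3);Q=Q[Q[:,2]>65];print(Q.mean(0),len(Q))
```

```text
gland ctr [632.05554529 103.49061775  46.        ] spindle foot near pt [629.17707162 103.77622403  46.        ]
pred rim z 72.38 umin [151.95792998 312.84343384] umax [425.67859126 292.07626582] vmax [269.4412704  384.65379905]
pred rim z 84.38 umin [143.0798923  247.12852718] umax [418.67037815 226.44416374] vmax [261.24903572 318.56378993]
(633.5, 101) pred gland (np.float64(300.6509216102427), np.float64(443.3932291613463))
(634.1, 99.6) pred gland (np.float64(305.2936521178989), np.float64(437.48366516404894))
(633.1, 102.9) pred gland (np.float64(292.54224093459055), np.float64(450.26607390042614))
203 247.0 [136, 137, 135, 74, 63, 69, 73, 85, 69, 89, 120, 121, 100, 57, 53, 52, 52, 53, 52, 52, 53, 87, 134, 136, 136, 136]
204 262.0 [136, 136, 135, 82, 61, 61, 57, 62, 62, 81, 97, 96, 66, 54, 52, 53, 54, 53, 52, 53, 53, 77, 135, 135, 135, 137]
205 277.0 [137, 136, 135, 87, 57, 59, 56, 56, 56, 56, 61, 62, 55, 56, 54, 54, 53, 54, 52, 51, 52, 67, 136, 136, 154, 187]
206 292.0 [136, 137, 135, 101, 56, 56, 56, 56, 55, 56, 56, 56, 55, 54, 55, 54, 53, 54, 54, 52, 53, 69, 154, 186, 184, 218]
207 307.0 [136, 136, 135, 111, 56, 55, 55, 55, 55, 56, 56, 55, 55, 55, 54, 54, 53, 53, 53, 52, 54, 105, 184, 218, 206, 206]
208 322.0 [136, 136, 136, 124, 64, 55, 55, 55, 54, 54, 54, 55, 55, 54, 54, 54, 53, 54, 54, 53, 56, 109, 207, 207, 204, 205]
209 337.0 [136, 136, 136, 135, 110, 55, 54, 55, 55, 54, 55, 55, 54, 54, 54, 54, 52, 53, 54, 66, 69, 105, 204, 204, 205, 207]
210 352.0 [136, 136, 136, 135, 135, 89, 62, 55, 55, 54, 55, 54, 54, 54, 53, 53, 54, 96, 95, 161, 160, 171, 205, 207, 208, 210]
211 367.0 [141, 136, 135, 136, 136, 125, 110, 89, 63, 85, 83, 55, 54, 63, 73, 84, 171, 185, 184, 212, 207, 207, 209, 210, 209, 209]
212 382.0 [220, 161, 136, 132, 136, 136, 137, 182, 231, 234, 234, 230, 128, 112, 115, 130, 221, 221, 221, 220, 217, 216, 213, 209, 209, 209]
[619.60288814 111.61687725  82.19703334] 79
```

Emit:
step_arm --plan '[{"dx": -0.0028, "dy": 0.0034, "dz": 0, "ax": 0, "ay": 0, "az": 0, "gripper": 0}, {"dx": 0, "dy": 0, "dz": 0, "ax": 0, "ay": 0, "az": -0.08, "gripper": 0}, {"dx": 0, "dy": 0, "dz": 0, "ax": 0, "ay": 0, "az": -0.08, "gripper": 0}, {"dx": 0, "dy": 0, "dz": 0.01, "ax": 0, "ay": 0, "az": 0, "gripper": 0}, {"dx": 0, "dy": 0, "dz": 0.01, "ax": 0, "ay": 0, "az": 0, "gripper": 0}, {"dx": 0, "dy": 0, "dz": 0, "ax": 0, "ay": 0, "az": 0, "gripper": 0}, {"dx": 0, "dy": 0, "dz": 0, "ax": 0, "ay": 0, "az": 0, "gripper": 0}]'

```text
clock: 6.35
eef_pos: [634.3, 101.8, 108.7]
tool_rot: [-3.142, -0.0, -2.643]
force: [-0.6, -0.3, -0.6]
width: 14.5
gripper_force: 58.6
```

```bash
python3 -c "
from h import *
togo(633.5,101.6,105,3.65)"
```

```text
now [634.26 101.75 108.66] [-3.1415e+00 -1.0000e-04 -2.6426e+00] w 14.48 F [-0.59 -0.33 -0.61] T [0.006 0.003 0.056] t 6.35 q7 1.59
units dxyz [0.0025 0.0008 0.0122] az -0.006
```

Emit:
step_arm --plan '[{"dx": -0.0, "dy": 0, "dz": 0.006, "ax": 0, "ay": 0, "az": 0, "gripper": 0}, {"dx": 0, "dy": 0, "dz": 0.003, "ax": 0, "ay": 0, "az": 0, "gripper": 0}, {"dx": 0, "dy": 0, "dz": 0, "ax": 0, "ay": 0, "az": 0, "gripper": 0}]'

```text
clock: 6.72
eef_pos: [634.2, 101.6, 105.9]
tool_rot: [3.142, -0.0, -2.642]
force: [0.1, -0.0, -1.0]
width: 14.6
gripper_force: 58.6
```

Emit:
step_arm --plan '[{"dx": -0.0, "dy": 0, "dz": 0.002, "ax": 0, "ay": 0, "az": 0, "gripper": 0}, {"dx": 0, "dy": 0, "dz": 0, "ax": 0, "ay": 0, "az": 0, "gripper": 0}]'

```text
clock: 6.98
eef_pos: [634.2, 101.7, 105.4]
tool_rot: [3.142, -0.0, -2.642]
force: [0.3, -0.3, 0.3]
width: 14.5
gripper_force: 58.6
```

Emit:
step_arm --plan '[{"dx": -0.0, "dy": 0, "dz": 0.002, "ax": 0, "ay": 0, "az": 0, "gripper": 0}, {"dx": 0, "dy": 0, "dz": 0, "ax": 0, "ay": 0, "az": 0, "gripper": 0}]'

```text
clock: 7.22
eef_pos: [634.3, 101.7, 104.8]
tool_rot: [3.142, 0.0, -2.642]
force: [0.3, -0.3, 0.8]
width: 14.7
gripper_force: 58.6
```

Emit:
step_arm --plan '[{"dx": -0.0, "dy": 0, "dz": 0.002, "ax": 0, "ay": 0, "az": 0, "gripper": 0}, {"dx": 0, "dy": 0, "dz": 0, "ax": 0, "ay": 0, "az": 0, "gripper": 0}]'

```text
clock: 7.48
eef_pos: [634.4, 101.7, 104.2]
tool_rot: [3.142, 0.0, -2.642]
force: [0.1, -0.4, 0.4]
width: 14.6
gripper_force: 58.6
```

Emit:
step_arm --plan '[{"dx": -0.0, "dy": 0, "dz": 0.002, "ax": 0, "ay": 0, "az": 0, "gripper": 0}, {"dx": 0, "dy": 0, "dz": 0, "ax": 0, "ay": 0, "az": 0, "gripper": 0}]'

```text
clock: 7.72
eef_pos: [634.5, 101.7, 103.7]
tool_rot: [-3.141, 0.0, -2.642]
force: [1.1, 0.3, 1.0]
width: 14.1
gripper_force: 58.7
```

Emit:
step_arm --plan '[{"dx": -0.0, "dy": 0, "dz": 0.0015, "ax": 0, "ay": 0, "az": 0, "gripper": 0}, {"dx": 0, "dy": 0, "dz": 0, "ax": 0, "ay": 0, "az": 0, "gripper": 0}]'

```text
clock: 7.98
eef_pos: [634.5, 101.6, 103.4]
tool_rot: [-3.141, 0.0, -2.642]
force: [0.7, 0.2, 1.5]
width: 14.4
gripper_force: 58.9
```

Emit:
step_arm --plan '[{"dx": -0.0, "dy": 0, "dz": 0.0015, "ax": 0, "ay": 0, "az": 0, "gripper": 0}, {"dx": 0, "dy": 0, "dz": 0, "ax": 0, "ay": 0, "az": 0, "gripper": 0}]'

```text
clock: 8.22
eef_pos: [634.6, 101.5, 102.8]
tool_rot: [-3.141, 0.001, -2.642]
force: [1.2, -0.2, 1.9]
width: 14.5
gripper_force: 58.9
```

Emit:
step_arm --plan '[{"dx": -0.0, "dy": 0, "dz": 0.0015, "ax": 0, "ay": 0, "az": 0, "gripper": 0}, {"dx": 0, "dy": 0, "dz": 0, "ax": 0, "ay": 0, "az": 0, "gripper": 0}]'

```text
clock: 8.48
eef_pos: [634.6, 101.5, 102.2]
tool_rot: [-3.141, 0.001, -2.642]
force: [1.6, -0.1, 2.0]
width: 14.7
gripper_force: 58.8
```

Emit:
step_arm --plan '[{"dx": -0.0, "dy": 0, "dz": 0.0015, "ax": 0, "ay": 0, "az": 0, "gripper": 0}, {"dx": 0, "dy": 0, "dz": 0, "ax": 0, "ay": 0, "az": 0, "gripper": 0}, {"dx": 0, "dy": 0, "dz": 0, "ax": 0, "ay": 0, "az": 0, "gripper": 0}]'

```text
clock: 8.85
eef_pos: [634.6, 101.5, 101.9]
tool_rot: [-3.141, 0.001, -2.642]
force: [1.9, -0.9, 2.6]
width: 14.7
gripper_force: 58.9
```

Run:
```python
from h import *
togo(634,101.6,105,3.65)
b=grab('side')
f=lambda i,u,v,r:cv2.resize(i['color'][v-r:v+r,u-r:u+r,::-1],(600,600),interpolation=cv2.INTER_CUBIC)
cv2.imwrite('pics/c4.png',f(b,202,207,20))
```

```text
now [634.61 101.54 101.89] [-3.1413e+00  6.0000e-04 -2.6422e+00] w 14.74 F [ 1.93 -0.87  2.6 ] T [-0.245 -0.572 -0.043] t 8.85 q7 1.58
units dxyz [ 0.0017  0.0011 -0.0104] az -0.0057
```

View pics/c4.png

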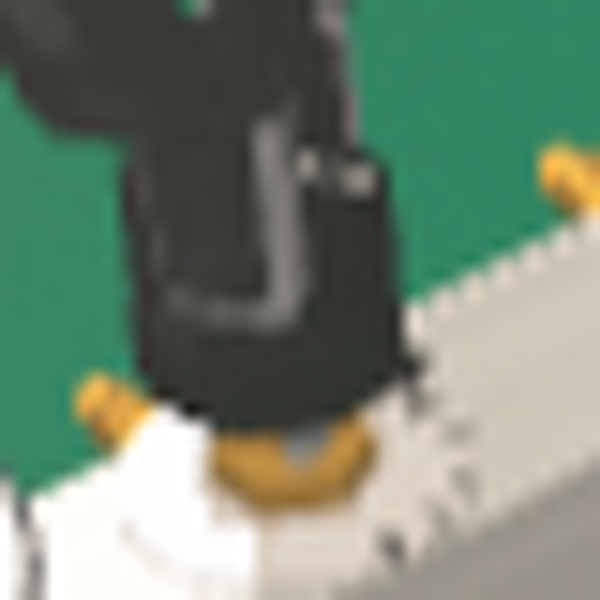

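The knob's rim is now just over the spindle end (bottom at crop v≈430), with light contact of about 2.6 N. I'll feel for the flat by turning anticlockwise in small steps.

Emit:
step_arm --plan '[{"dx": 0, "dy": 0, "dz": 0, "ax": 0, "ay": 0, "az": -0.03, "gripper": 0}, {"dx": 0, "dy": 0, "dz": 0, "ax": 0, "ay": 0, "az": 0, "gripper": 0}]'

```text
clock: 9.15
eef_pos: [634.4, 101.6, 101.8]
tool_rot: [-3.142, 0.0, -2.594]
force: [3.5, -1.5, 1.8]
width: 15.1
gripper_force: 58.9
```

Emit:
step_arm --plan '[{"dx": 0, "dy": 0, "dz": 0, "ax": 0, "ay": 0, "az": -0.03, "gripper": 0}, {"dx": 0, "dy": 0, "dz": 0, "ax": 0, "ay": 0, "az": 0, "gripper": 0}]'

```text
clock: 9.4
eef_pos: [634.2, 101.5, 101.7]
tool_rot: [3.141, -0.0, -2.547]
force: [2.7, -2.5, 0.8]
width: 14.6
gripper_force: 58.8
```

Emit:
step_arm --plan '[{"dx": 0, "dy": 0, "dz": 0, "ax": 0, "ay": 0, "az": -0.03, "gripper": 0}, {"dx": 0, "dy": 0, "dz": 0, "ax": 0, "ay": 0, "az": 0, "gripper": 0}]'

```text
clock: 9.65
eef_pos: [634.1, 101.5, 101.7]
tool_rot: [3.141, -0.0, -2.5]
force: [2.6, -1.4, 0.8]
width: 15.0
gripper_force: 58.8
```

Emit:
step_arm --plan '[{"dx": 0, "dy": 0, "dz": 0, "ax": 0, "ay": 0, "az": -0.03, "gripper": 0}, {"dx": 0, "dy": 0, "dz": 0, "ax": 0, "ay": 0, "az": 0, "gripper": 0}]'

```text
clock: 9.9
eef_pos: [634.0, 101.4, 101.6]
tool_rot: [3.141, -0.001, -2.453]
force: [1.5, -1.6, 0.3]
width: 14.5
gripper_force: 58.8
```

```bash
python3 -c "
from h import *
togo(634.2,101.3,100,3.83)"
```

```text
now [633.98 101.45 101.6 ] [ 3.1413e+00 -7.0000e-04 -2.4529e+00] w 14.52 F [ 1.52 -1.62  0.35] T [-0.467 -0.46  -0.019] t 9.9 q7 1.73
units dxyz [-0.0002 -0.0008  0.0053] az 0.0002
```

Emit:
step_arm --plan '[{"dx": 0, "dy": 0, "dz": 0.004, "ax": 0, "ay": 0, "az": 0, "gripper": 0}, {"dx": 0, "dy": 0, "dz": 0, "ax": 0, "ay": 0, "az": 0, "gripper": 0}]'

```text
clock: 10.15
eef_pos: [634.2, 101.5, 100.5]
tool_rot: [-3.142, -0.0, -2.454]
force: [1.7, -2.9, 0.4]
width: 14.2
gripper_force: 58.8
```

Emit:
step_arm --plan '[{"dx": 0, "dy": 0, "dz": 0.003, "ax": 0, "ay": 0, "az": 0, "gripper": 0}, {"dx": 0, "dy": 0, "dz": 0, "ax": 0, "ay": 0, "az": 0, "gripper": 0}]'

```text
clock: 10.4
eef_pos: [634.2, 101.5, 99.6]
tool_rot: [-3.142, -0.0, -2.454]
force: [0.7, -2.2, 1.4]
width: 14.3
gripper_force: 58.9
```

It's dropping freely, so the flat is found. I'll carry on down to the catches.

Emit:
step_arm --plan '[{"dx": 0, "dy": 0, "dz": 0.004, "ax": 0, "ay": 0, "az": 0, "gripper": 0}, {"dx": 0, "dy": 0, "dz": 0, "ax": 0, "ay": 0, "az": 0, "gripper": 0}]'

```text
clock: 10.65
eef_pos: [634.3, 101.5, 98.4]
tool_rot: [-3.141, -0.0, -2.454]
force: [2.2, -2.6, 1.0]
width: 14.8
gripper_force: 58.9
```

Emit:
step_arm --plan '[{"dx": 0, "dy": 0, "dz": 0.004, "ax": 0, "ay": 0, "az": 0, "gripper": 0}, {"dx": 0, "dy": 0, "dz": 0, "ax": 0, "ay": 0, "az": 0, "gripper": 0}]'

```text
clock: 10.9
eef_pos: [634.3, 101.5, 97.2]
tool_rot: [-3.141, -0.0, -2.454]
force: [2.0, -3.6, 1.8]
width: 14.6
gripper_force: 59.0
```

Emit:
step_arm --plan '[{"dx": 0, "dy": 0, "dz": 0.003, "ax": 0, "ay": 0, "az": 0, "gripper": 0}, {"dx": 0, "dy": 0, "dz": 0, "ax": 0, "ay": 0, "az": 0, "gripper": 0}]'

```text
clock: 11.15
eef_pos: [634.3, 101.5, 96.4]
tool_rot: [-3.141, -0.0, -2.454]
force: [2.0, -3.6, 2.7]
width: 14.8
gripper_force: 59.1
```

```bash
python3 -c "
from h import *
togo(634.2,101.3,87,3.83)"
```

```text
now [634.35 101.46  96.42] [-3.1414 -0.     -2.4538] w 14.77 F [ 2.04 -3.6   2.67] T [-0.767 -0.392  0.017] t 11.15 q7 1.73
units dxyz [ 0.0007 -0.0001  0.0314] az -0.0004
```

Emit:
step_arm --plan '[{"dx": 0.0005, "dy": -0.0022, "dz": 0.003, "ax": 0, "ay": 0, "az": 0, "gripper": 0}, {"dx": 0, "dy": 0, "dz": 0, "ax": 0, "ay": 0, "az": 0, "gripper": 0}]'

```text
clock: 11.4
eef_pos: [634.5, 101.3, 95.4]
tool_rot: [3.141, 0.0, -2.453]
force: [1.2, -2.9, 2.7]
width: 14.5
gripper_force: 59.1
```

Emit:
step_arm --plan '[{"dx": 0, "dy": 0, "dz": 0.003, "ax": 0, "ay": 0, "az": 0, "gripper": 0}, {"dx": 0, "dy": 0, "dz": 0, "ax": 0, "ay": 0, "az": 0, "gripper": 0}]'

```text
clock: 11.65
eef_pos: [634.5, 101.4, 94.7]
tool_rot: [3.141, 0.0, -2.453]
force: [0.2, -2.2, 3.8]
width: 14.6
gripper_force: 59.3
```

Emit:
step_arm --plan '[{"dx": 0, "dy": 0, "dz": 0.003, "ax": 0, "ay": 0, "az": 0, "gripper": 0}, {"dx": 0, "dy": 0, "dz": 0, "ax": 0, "ay": 0, "az": 0, "gripper": 0}]'

```text
clock: 11.9
eef_pos: [634.5, 101.3, 93.8]
tool_rot: [3.141, 0.0, -2.453]
force: [-0.6, -1.2, 4.6]
width: 14.5
gripper_force: 59.4
```

Emit:
step_arm --plan '[{"dx": 0, "dy": 0, "dz": 0.003, "ax": 0, "ay": 0, "az": 0, "gripper": 0}, {"dx": 0, "dy": 0, "dz": 0, "ax": 0, "ay": 0, "az": 0, "gripper": 0}]'

```text
clock: 12.15
eef_pos: [634.5, 101.3, 92.6]
tool_rot: [3.141, 0.0, -2.453]
force: [1.1, -0.6, 3.0]
width: 15.1
gripper_force: 59.0
```

Emit:
step_arm --plan '[{"dx": 0, "dy": 0, "dz": 0.004, "ax": 0, "ay": 0, "az": 0, "gripper": 0}, {"dx": 0, "dy": 0, "dz": 0, "ax": 0, "ay": 0, "az": 0, "gripper": 0}]'

```text
clock: 12.4
eef_pos: [634.5, 101.3, 91.3]
tool_rot: [3.141, 0.0, -2.453]
force: [0.0, -1.7, 1.6]
width: 15.0
gripper_force: 59.0
```

Emit:
step_arm --plan '[{"dx": 0, "dy": 0, "dz": 0.004, "ax": 0, "ay": 0, "az": 0, "gripper": 0}, {"dx": 0, "dy": 0, "dz": 0, "ax": 0, "ay": 0, "az": 0, "gripper": 0}]'

```text
clock: 12.65
eef_pos: [634.5, 101.2, 90.2]
tool_rot: [3.141, 0.0, -2.453]
force: [0.6, -0.6, 1.1]
width: 14.5
gripper_force: 58.9
```

Emit:
step_arm --plan '[{"dx": 0, "dy": 0, "dz": 0.004, "ax": 0, "ay": 0, "az": 0, "gripper": 0}, {"dx": 0, "dy": 0, "dz": 0, "ax": 0, "ay": 0, "az": 0, "gripper": 0}]'

```text
clock: 12.9
eef_pos: [634.4, 101.3, 88.7]
tool_rot: [3.141, 0.0, -2.453]
force: [1.5, -0.7, -1.6]
width: 14.5
gripper_force: 58.6
```

Emit:
step_arm --plan '[{"dx": 0, "dy": 0, "dz": 0.003, "ax": 0, "ay": 0, "az": 0, "gripper": 0}, {"dx": 0, "dy": 0, "dz": 0, "ax": 0, "ay": 0, "az": 0, "gripper": 0}]'

```text
clock: 13.15
eef_pos: [634.5, 101.3, 88.2]
tool_rot: [3.141, 0.0, -2.453]
force: [1.7, -0.7, -0.8]
width: 14.5
gripper_force: 58.9
```

Emit:
step_arm --plan '[{"dx": 0, "dy": 0, "dz": 0.003, "ax": 0, "ay": 0, "az": 0, "gripper": 0}, {"dx": 0, "dy": 0, "dz": 0, "ax": 0, "ay": 0, "az": 0, "gripper": 0}]'

```text
clock: 13.4
eef_pos: [634.5, 101.2, 87.5]
tool_rot: [3.141, 0.0, -2.453]
force: [0.2, -0.2, 1.4]
width: 14.6
gripper_force: 59.0
```

Emit:
step_arm --plan '[{"dx": 0, "dy": 0, "dz": 0.003, "ax": 0, "ay": 0, "az": 0, "gripper": 0}, {"dx": 0, "dy": 0, "dz": 0, "ax": 0, "ay": 0, "az": 0, "gripper": 0}]'

```text
clock: 13.65
eef_pos: [634.5, 101.2, 86.8]
tool_rot: [3.141, 0.0, -2.454]
force: [-1.5, 0.3, 5.3]
width: 14.7
gripper_force: 59.5
```

Emit:
step_arm --plan '[{"dx": 0, "dy": 0, "dz": 0.003, "ax": 0, "ay": 0, "az": 0, "gripper": 0}, {"dx": 0, "dy": 0, "dz": 0, "ax": 0, "ay": 0, "az": 0, "gripper": 0}]'

```text
clock: 13.9
eef_pos: [634.5, 101.3, 86.7]
tool_rot: [-3.141, 0.0, -2.454]
force: [-1.6, -0.8, 10.3]
width: 14.3
gripper_force: 60.3
```

The knob is seated: z stopped at the expected height and the force rose to 10 N. I'll ease the press and turn clockwise towards the stop.

Emit:
step_arm --plan '[{"dx": 0, "dy": 0, "dz": -0.004, "ax": 0, "ay": 0, "az": 0, "gripper": 0}, {"dx": 0, "dy": 0, "dz": 0, "ax": 0, "ay": 0, "az": 0.04, "gripper": 0}, {"dx": 0, "dy": 0, "dz": 0, "ax": 0, "ay": 0, "az": 0.05, "gripper": 0}, {"dx": 0, "dy": 0, "dz": 0, "ax": 0, "ay": 0, "az": 0.05, "gripper": 0}, {"dx": 0, "dy": 0, "dz": 0, "ax": 0, "ay": 0, "az": 0.05, "gripper": 0}, {"dx": 0, "dy": 0, "dz": 0, "ax": 0, "ay": 0, "az": 0.05, "gripper": 0}, {"dx": 0, "dy": 0, "dz": 0, "ax": 0, "ay": 0, "az": 0, "gripper": 0}]'

```text
clock: 14.78
eef_pos: [634.7, 101.2, 86.8]
tool_rot: [-3.142, 0.0, -2.83]
force: [1.5, -0.0, 3.1]
width: 14.3
gripper_force: 59.2
```

```bash
python3 -c "
from h import *
togo(634.4,101.3,87,3.067)"
```

```text
now [634.71 101.25  86.76] [-3.1415e+00  3.0000e-04 -2.8297e+00] w 14.26 F [ 1.52 -0.01  3.07] T [-0.055 -0.1    0.027] t 14.775 q7 1.44
units dxyz [ 0.0009  0.0005 -0.0008] az 0.246
```

Emit:
step_arm --plan '[{"dx": 0, "dy": 0, "dz": 0, "ax": 0, "ay": 0, "az": 0.05, "gripper": 0}, {"dx": 0, "dy": 0, "dz": 0, "ax": 0, "ay": 0, "az": 0.05, "gripper": 0}, {"dx": 0, "dy": 0, "dz": 0, "ax": 0, "ay": 0, "az": 0.05, "gripper": 0}, {"dx": 0, "dy": 0, "dz": 0, "ax": 0, "ay": 0, "az": 0.04, "gripper": 0}, {"dx": 0, "dy": 0, "dz": 0, "ax": 0, "ay": 0, "az": 0.02, "gripper": 0}, {"dx": 0, "dy": 0, "dz": 0, "ax": 0, "ay": 0, "az": 0, "gripper": 0}]'

```text
clock: 15.52
eef_pos: [634.9, 101.2, 86.8]
tool_rot: [3.141, 0.001, 3.124]
force: [2.3, -0.4, 1.9]
width: 14.7
gripper_force: 59.1
```

```bash
python3 -c "
from h import *
togo(634.4,101.3,87,3.067)"
```

```text
now [634.88 101.21  86.78] [3.1413e+00 6.0000e-04 3.1239e+00] w 14.65 F [ 2.31 -0.38  1.87] T [ 0.023 -0.45   0.021] t 15.525 q7 1.2
units dxyz [ 0.0016  0.0003 -0.0007] az 0.0362
```

Emit:
step_arm --plan '[{"dx": 0, "dy": 0, "dz": 0, "ax": 0, "ay": 0, "az": 0.015, "gripper": 0}, {"dx": 0, "dy": 0, "dz": 0, "ax": 0, "ay": 0, "az": 0.01, "gripper": 0}, {"dx": 0, "dy": 0, "dz": 0, "ax": 0, "ay": 0, "az": 0, "gripper": 0}]'

```text
clock: 15.9
eef_pos: [634.8, 101.2, 86.8]
tool_rot: [3.141, 0.001, 3.084]
force: [2.3, -0.0, 0.3]
width: 14.4
gripper_force: 59.0
```

```bash
python3 -c "
from h import *
togo(634.4,101.3,87,3.067)"
```

```text
now [634.84 101.17  86.76] [3.1413e+00 5.0000e-04 3.0835e+00] w 14.39 F [ 2.26 -0.02  0.26] T [ 0.097 -0.627 -0.01 ] t 15.9 q7 1.17
units dxyz [ 0.0015  0.0003 -0.0008] az 0.0105
```

Emit:
step_arm --plan '[{"dx": 0, "dy": 0, "dz": 0, "ax": 0, "ay": 0, "az": 0.01, "gripper": 0}, {"dx": 0, "dy": 0, "dz": 0, "ax": 0, "ay": 0, "az": 0, "gripper": 0}]'

```text
clock: 16.15
eef_pos: [634.8, 101.2, 86.8]
tool_rot: [3.141, 0.0, 3.068]
force: [3.7, -0.2, 0.7]
width: 14.7
gripper_force: 58.9
```

```bash
python3 -c "
from h import *
togo(634.4,101.3,87,3.067)"
```

```text
now [634.79 101.16  86.77] [3.1414e+00 5.0000e-04 3.0676e+00] w 14.69 F [ 3.73 -0.15  0.7 ] T [ 0.035 -0.779  0.051] t 16.15 q7 1.15
units dxyz [ 0.0013  0.0004 -0.0008] az 0.0004
```

Emit:
step_arm --plan '[{"dx": 0, "dy": 0, "dz": 0, "ax": 0, "ay": 0, "az": 0.01, "gripper": 0}, {"dx": 0, "dy": 0, "dz": 0, "ax": 0, "ay": 0, "az": 0, "gripper": 0}]'

```text
clock: 16.4
eef_pos: [634.8, 101.2, 86.8]
tool_rot: [3.141, 0.001, 3.052]
force: [3.8, 0.5, -1.7]
width: 14.6
gripper_force: 58.9
```

```bash
python3 -c "
from h import *
togo(634.4,101.3,87,3.067)"
```

```text
now [634.83 101.15  86.82] [3.1414e+00 6.0000e-04 3.0518e+00] w 14.62 F [ 3.76  0.45 -1.67] T [ 0.141 -0.859  0.027] t 16.4 q7 1.14
units dxyz [ 0.0015  0.0004 -0.0006] az -0.0096
```

Emit:
step_arm --plan '[{"dx": 0, "dy": 0, "dz": 0, "ax": 0, "ay": 0, "az": 0.012, "gripper": 0}, {"dx": 0, "dy": 0, "dz": 0, "ax": 0, "ay": 0, "az": 0, "gripper": 0}]'

```text
clock: 16.65
eef_pos: [634.8, 101.1, 86.8]
tool_rot: [3.141, 0.0, 3.033]
force: [4.7, 1.2, -1.0]
width: 14.5
gripper_force: 58.8
```

```bash
python3 -c "
from h import *
togo(634.4,101.3,87,3.067)"
```

```text
now [634.77 101.11  86.81] [3.1414e+00 4.0000e-04 3.0329e+00] w 14.54 F [ 4.68  1.16 -0.98] T [ 0.202 -0.921  0.011] t 16.65 q7 1.13
units dxyz [ 0.0013  0.0005 -0.0006] az -0.0217
```

Emit:
step_arm --plan '[{"dx": 0, "dy": 0, "dz": 0, "ax": 0, "ay": 0, "az": 0.012, "gripper": 0}, {"dx": 0, "dy": 0, "dz": 0, "ax": 0, "ay": 0, "az": 0, "gripper": 0}]'

```text
clock: 16.9
eef_pos: [634.7, 101.1, 86.8]
tool_rot: [3.141, 0.0, 3.014]
force: [3.5, 0.7, -1.4]
width: 14.7
gripper_force: 58.8
```

```bash
python3 -c "
from h import *
togo(634.4,101.3,87,3.067)"
```

```text
now [634.7  101.09  86.8 ] [3.1415e+00 3.0000e-04 3.0140e+00] w 14.7 F [ 3.51  0.74 -1.43] T [ 0.22  -1.007  0.023] t 16.9 q7 1.12
units dxyz [ 0.0011  0.0006 -0.0007] az -0.0337
```

The tool is now 0.05 rad past nominal shut and within the D's backlash, so the tap is at its stop. I'll release, lift and look.

Emit:
step_arm --plan '[{"dx": 0, "dy": 0, "dz": 0, "ax": 0, "ay": 0, "az": 0, "gripper": 0.2}, {"dx": 0, "dy": 0, "dz": 0, "ax": 0, "ay": 0, "az": 0, "gripper": 0.25}, {"dx": 0, "dy": 0, "dz": 0, "ax": 0, "ay": 0, "az": 0, "gripper": 0.35}, {"dx": 0, "dy": 0, "dz": 0, "ax": 0, "ay": 0, "az": 0, "gripper": 0.4}, {"dx": 0, "dy": 0, "dz": 0, "ax": 0, "ay": 0, "az": 0, "gripper": 0.4}, {"dx": 0, "dy": 0, "dz": 0, "ax": 0, "ay": 0, "az": 0, "gripper": 0.4}, {"dx": 0, "dy": 0, "dz": -0.05, "ax": 0, "ay": 0, "az": 0, "gripper": 0.4}, {"dx": 0, "dy": 0, "dz": -0.1, "ax": 0, "ay": 0, "az": 0, "gripper": 0.4}, {"dx": 0, "dy": 0, "dz": -0.15, "ax": 0, "ay": 0, "az": 0, "gripper": 0.4}, {"dx": 0.18, "dy": 0, "dz": -0.08, "ax": 0, "ay": 0, "az": 0, "gripper": 0.4}, {"dx": 0.19, "dy": 0, "dz": -0.05, "ax": 0, "ay": 0, "az": 0, "gripper": 0.4}, {"dx": 0.19, "dy": 0, "dz": 0, "ax": 0, "ay": 0, "az": 0, "gripper": 0.4}, {"dx": 0, "dy": -0.19, "dz": 0, "ax": 0, "ay": 0, "az": 0, "gripper": 0.4}, {"dx": 0, "dy": -0.19, "dz": 0, "ax": 0, "ay": 0, "az": 0, "gripper": 0.4}, {"dx": 0, "dy": -0.19, "dz": 0, "ax": 0, "ay": 0, "az": 0, "gripper": 0.4}, {"dx": 0, "dy": -0.19, "dz": 0, "ax": 0, "ay": 0, "az": 0, "gripper": 0.4}, {"dx": 0, "dy": 0, "dz": 0, "ax": 0, "ay": 0, "az": 0, "gripper": 0.4}]'

```text
clock: 19.02
eef_pos: [438.1, -109.0, 216.7]
tool_rot: [-3.139, 0.001, 3.005]
force: [0.4, 0.8, 0.0]
width: 34.4
gripper_force: 0.0
```

Run:
```python
from h import *
a=grab('top');b=grab('side')
f=lambda i,u,v,r:cv2.resize(i['color'][v-r:v+r,u-r:u+r,::-1],(400,400),interpolation=cv2.INTER_CUBIC)
cv2.imwrite('pics/c5.png',np.hstack([f(a,250,155,20),f(b,205,207,20)]))
for n,i,(u,v) in(('top',a,(241,155)),('top',a,(277,156)),('top',a,(311,159)),('top',a,(346,162)),('side',b,(202,205))):
    Q=cloud(i)[v-12:v+12,u-12:u+12].reshape(-1,3);m=Q[Q[:,2]>72];print(n,m.mean(0),len(m),np.percentile(m[:,2],90))
# white pointer line on the knob, cast at z=83
im=a;m=((im['color'].min(2)>120)&(cloud(im)[...,2]>74)).astype(np.uint8);m[:140]=0;m[175:]=0
n,l,s,c=cv2.connectedComponentsWithStats(m[:,:365])
for k in range(1,n):print(s[k,4],c[k],cast(im,*c[k],83))
```

```text
top [633.40652463  99.47334701  82.19424561] 103 85.68714369240533
top [627.11269311   9.82059295  82.81136813] 105 86.44119589991132
top [620.98788243 -79.38679126  82.86137728] 103 86.04958682028504
top [ 614.24356717 -168.86436      82.44412864] 107 86.175624057085
side [630.56358331 104.79100268  80.96748982] 132 85.18742555403013
1045 [ 24.16650718 150.56363636] [632.75442772 637.32427701  83.        ]
24 [ 64.83333333 142.75      ] [653.07744756 537.14977385  83.        ]
105 [209.41904762 147.53333333] [642.68163598 175.67638511  83.        ]
2 [273.5 147.5] [643.54776915  15.08017416  83.        ]
3 [269.33333333 150.        ] [637.12922035  25.50008439  83.        ]
6 [ 55.16666667 151.5       ] [630.7521012  560.16260127  83.        ]
8 [306.125 152.125] [632.16242561 -66.81190706  83.        ]
1 [206. 153.] [628.74227226 183.98268071  83.        ]
10 [239.5 155. ] [624.06076471 100.12188661  83.        ]
6 [ 49.16666667 156.5       ] [618.02838248 574.45495652  83.        ]
9 [278.55555556 156.44444444] [620.85291704   2.31229629  83.        ]
3 [341. 155.] [ 625.26164024 -154.34162175   83.        ]
11 [315.         159.18181818] [614.32850176 -89.02486315  83.        ]
1 [318. 158.] [617.36448161 -96.56015737  83.        ]
13 [352.38461538 160.61538462] [ 611.12261833 -182.78423186   83.        ]
3 [ 43. 162.] [604.07025766 589.06478101  83.        ]
4 [ 37.5 166.5] [592.67038934 602.11762843  83.        ]
3 [ 32. 171.] [581.29358447 615.14406821  83.        ]
5 [ 28.2 172.6] [577.23406483 624.33141558  83.        ]
```

View pics/c5.png

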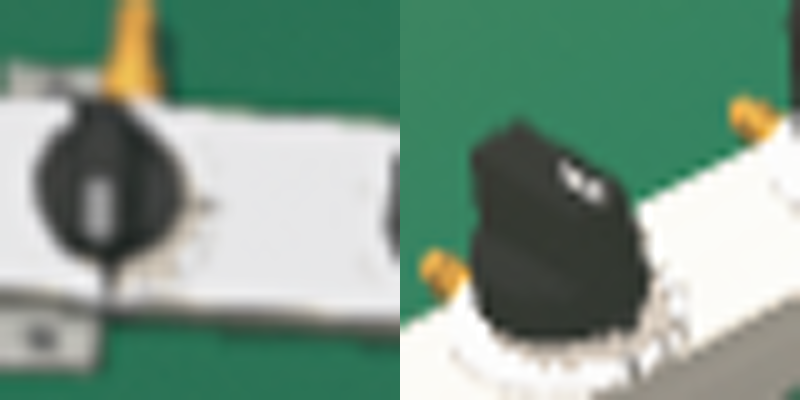

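The knob is on level with the others (82.2 mm mean height against 82.4–82.9 mm). Its white line, at top-crop (98,205), points straight at the front mark at (108,290), and the other three taps haven't moved. I'll hand it in.

```bash
python3 -c "
from cell import ctrl
print(ctrl.finish_job())"
```

```text
the job is handed in; nothing more can be done
None
```

I fitted the knob on the bare spindle, pushed it home past the catches and turned it clockwise until its pointer was at the front shut mark. The other three taps stayed as set. I then handed the job in at about 19 s; no verdict came back, and I didn't re-measure the loose items on the bench.

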